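# Vent the bottle cap before heating

## Robot

A 7-joint arm with a two-finger parallel gripper is mounted at the origin on the work surface. World frame = base frame: x ahead of the robot, y to its left, z up, the work surface at z = 0. Lengths are in m, angles in rad, forces in N, time in s.
With the tool pointing down it reaches from about 0.425 to 0.875 m from the base axis. Payload 4.7 kg.
Tool frame: the origin (TCP) lies at the very end of the fingers, on their centre line; the grasp point (between the pads) lies 19 mm behind it; z points along the fingers, y is the line along which they close (so a half turn about z gives the same grasp; the last joint's range is limited). The gripper opens to 87 mm and grips with 3 to 60 N. Pads are 19 mm wide; open, the fingers measure 117 mm over their backs; the gripper's body (75 mm by 190 mm) begins 51 mm behind the grasp point.
Start: joints at [-1.125, 0.321, -0.07, 1.45, 0.023, 1.371, -0.057], TCP at [0.272, 0.59, 0.187] pointing down, gripper open.
Joint ranges: [-2.86, 2.86], [-0.3, 2.09], [-1.38, 1.24], [0.06, 2.45], [-1.56, 4.7], [0.09, 2.05], [-2.69, 2.69]. Speed limits (rad/s): [2.57, 2.57, 3.14, 3.14, 3.14, 3.14, 3.14].

## Interface

Orientations are given as a rotation vector (axis times angle).
In Python, from bench import ctrl gives the robot as it stands.
- The arm moves only by the shell command python3 -m jog 'ROWS' [FORCE]. ROWS is JSON, a list that holds one entry, the list of rows, each a list of 7 numbers: the shift along the tool's x, y, z in mm, then the turn, a rotation vector about the tool's x, y, z in degrees, then the finger opening in mm, from 0 to 87. A call has 1 to 10 rows; each row is the pose to reach, as a shift and turn from the pose commanded when the call began, along the tool's axes at that moment; what a row does not reach only later rows make up. A row lasts 1/10 s, in which the tool goes at most 50 mm and 8.59 degrees, less where a joint would pass 70% of its speed; a pose out of reach is approached as far as the arm can. A call with a gripper value outside its range is refused whole. The fingers move at their own pace and stop on an object; FORCE is the grip in N (left out, the last holds). Time passes only in rows, so rows that repeat a pose let the fingers close. It gives the time, the measured TCP pose, the force, the opening and the grip force at its end, in the units of the state.
- ctrl.get_state(): the state, without advancing time (a new reading comes with each control period).
- ctrl.get_image(name): name is "scene" or "top"; returns a dict with "image" (480x640x3 uint8, red, green, blue), "depth" (480x640 float32, m along the optical axis (not along the pixel's ray), 0 where there is no reading), "fov_y" (degrees; the focal length in pixels is half the picture's height over the tangent of half this angle, whatever the lens; pixels are square), "cx", "cy" (the principal point, pixels), "k1" (the pictures are not rectified: a ray, as slopes to the right and down, at radius r is drawn at 1 + k1 r^2 times it, then the intrinsics apply), "rvec" (rotation vector, rad) and "tvec" (3), from world to camera coordinates, as OpenCV has them. Camera axes: x right, y down, z forward; pixel columns grow to the right and rows downward; lengths in m; the calibration is good to about 2 mm. A picture is of the moment at which its call begins.
- ctrl.close_job(): hands the job in; it is judged then, once.
The state is a dict: "time": time; "joint_positions": joint angles; "qd": joint speeds; "joint_torque": joint torques, N m; "position": TCP position; "tool_rot": TCP orientation; "ft_force": force on the tool from outside, world axes, zero at the start; "torque": the same for the moment, N m; "grip_width": opening from 0.0 (shut) to 1.0 (fully open); "grip_force": force on a finger pad.
Only numpy, scipy, OpenCV 4.12 (cv2) and the standard library are available. Lean on these libraries where they do the work, as an engineer would, in place of code of your own. Each camera call takes 0.05 s, during which the arm holds its last target. There are 200 camera calls.

## Task

The amber bottle in the bench clamp is about to be heated, so its cap must be left vented: screw the black cap that is started on its thread clockwise all the way down until it bottoms out, then back it off a quarter turn. Finish while still holding the cap still in the gripper at that position, without letting go, and leave the other things on the bench where they are.

Things in the scene. Friction and masses are not known exactly. Their poses are not given: they have to be found in the camera images.
- cap (a joint): turning of the cap on the amber bottle, rad: 0 = screwed fully down to its hard stop (bottomed out), growing as it is unscrewed, counter-clockwise from above (clockwise tightens). Already started on its thread, 2.0 to 4.2 rad open at first, so it takes several grasps. It rises 0.64 mm per rad (4 mm a turn), drags steadily with about 0.1 N m and stays where it is left
- cap_centre (a point): centre (on the axis, half-way up) of the cap: upright ribbed black cylinder, 41 mm diameter, 28 mm tall, on top a moulded bar (18 x 5 x 4 mm) from the centre to the rim along its own -x; axes turn with the cap, z up. Fully down, its centre is 138 mm above the bench. Side free all round; below it the 33 mm neck, and from 15 mm below its underside the shoulder, widening to the 60 mm body
- stand: fixed bench clamp: dark steel base plate 130 x 120 x 12 mm with low aluminium jaws (up to 62 mm high) that hold the amber glass bottle (60 mm diameter, centred on the plate) so that it can neither turn nor move; origin: centre of the plate's underside, z up, the bottle's and cap's axis passes through it
- big_bottle: bystander: loose large black bottle, 90 mm diameter, 190 mm tall, standing upright; origin: centre of its underside
- mid_bottle: bystander: loose black bottle, 72 mm diameter, 150 mm tall, standing upright; origin: centre of its underside
- beaker: bystander: loose glass beaker, 68 mm diameter, 85 mm tall; origin: centre of its underside
- dish: bystander: loose shallow white dish beside the clamp, 80 mm diameter, 16 mm high; origin: centre of its underside
- spare_cap: bystander: loose small black cap lying open side up beside the clamp, 36 mm diameter, 16 mm high; origin: centre of its underside
- spatula: bystander: loose steel spoon spatula lying on the bench in front of the clamp, 160 mm long; origin: on the bench, near the middle of its length
- weight: bystander: loose steel calibration weight with a knob, 28 mm diameter, 45 mm tall; origin: centre of its underside
Things that resemble listed ones, but are neither listed nor needed, are in the scene too. Leave any pink look-alike of the stand alone.

How it is judged:
By the outcome, as a careful person would: the job done as asked, in the order asked, and still so for the second after the job is handed in, while the arm keeps its last pose, push and grip.
It also fails if it takes over 53 s, if anything falls off the work surface, if the arm or the gripper's body presses on something with over 40 N, if the wrist force passes 120 N, or if a joint passes its speed limit or range.

## Working session

There is one attempt and no reset: what is moved stays moved. The work goes in short steps, Python scripts to look and compute and a shell command to move; the robot and the scene stay as the last step left them, time stands still between calls to the robot, and variables do not carry over. Pictures are saved under pics/ and viewed, at most 10 in all, crops included, and the job is handed in when it is done.

```bash
ls; mkdir -p pics; cat > h.py <<'E'
import numpy as np,cv2,pickle
from scipy.spatial.transform import Rotation as R
from bench import ctrl
def grab(n):
    d=ctrl.get_image(n); pickle.dump(d,open(f'pics/{n}.pkl','wb')); return d
def cloud(d):
    im=d['depth']; f=240/np.tan(np.radians(d['fov_y'])/2)
    v,u=np.mgrid[0:480,0:640]
    xd=(u-d['cx'])/f; yd=(v-d['cy'])/f
    x,y=xd.copy(),yd.copy()
    for _ in range(20):
        s=1+d['k1']*(x*x+y*y); x,y=xd/s,yd/s
    P=np.stack([x*im,y*im,im],-1).astype(float)
    M=R.from_rotvec(np.ravel(d['rvec'])).as_matrix()
    W=(P-np.ravel(d['tvec']))@M
    W[im==0]=np.nan
    return W
E
python3 - <<'E'
from h import *
for n in('scene','top'):
    d=grab(n); cv2.imwrite(f'pics/{n}1.png',d['image'][...,::-1])
    print({k:d[k] for k in d if k not in('image','depth')})
s=ctrl.get_state(); print(s)
E
```

```text
pics
{'fov_y': 47.727685213592835, 'cx': 322.61926980379974, 'cy': 245.33558082183634, 'k1': -0.0937835707048156, 'rvec': array([ 2.23029488,  1.49553528, -0.41068371]), 'tvec': array([-0.17566832, -0.34184382,  1.47337303])}
{'fov_y': 47.66880671477619, 'cx': 317.71859769554345, 'cy': 241.7849939500349, 'k1': 0.007006471155750125, 'rvec': array([ 2.06759956, -2.15450341,  0.22027801]), 'tvec': array([-0.00245061,  0.53704955,  1.24083821])}
{'time': 0.1, 'joint_positions': array([-1.12490495,  0.32174487, -0.07007702,  1.45154379,  0.02258596,
        1.37079143, -0.05693102]), 'qd': array([ 8.82195058e-04, -1.97982813e-03, -1.37224428e-03, -1.99126621e-03,
        7.52975738e-05,  1.42841897e-03, -2.88532846e-04]), 'joint_torque': array([-5.79069510e-04, -4.92570734e+01, -4.06115586e-01, -3.13398778e+01,
       -6.43674214e-02,  3.95109330e-02,  6.98231770e-05]), 'position': array([0.27184036, 0.58982122, 0.18607809]), 'tool_rot': array([-6.72959015e-01, -3.06837662e+00,  2.63381198e-03]), 'ft_force': array([0.87276052, 0.73937959, 0.53789256]), 'torque': array([ 3.31733544e-05, -1.74268600e-02, -2.62635438e-02]), 'grip_force': 0.0, 'grip_width': 0.9997747122264672}
```

View pics/scene1.png

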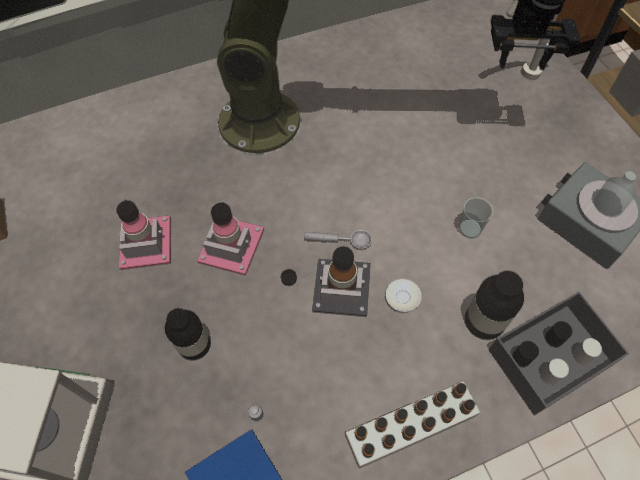

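View pics/top1.png

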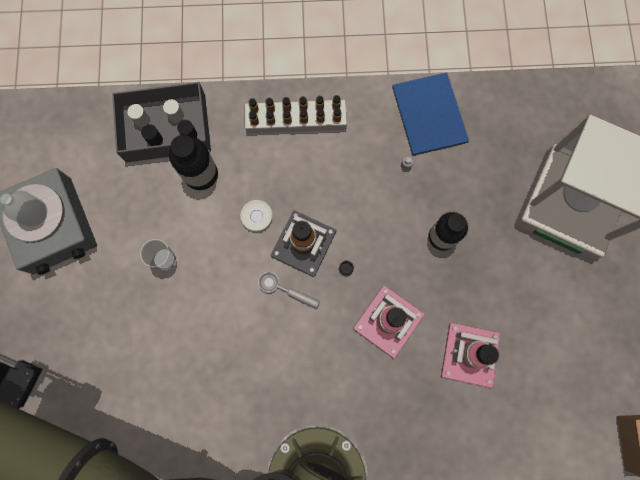

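```bash
python3 - <<'E'
from h import *
for n,(u,v) in(('top',(302,235)),('scene',(342,262))):
    d=pickle.load(open(f'pics/{n}.pkl','rb')); W=cloud(d)
    w=W[v-45:v+45,u-45:u+45].reshape(-1,3); c=d['image'][v-45:v+45,u-45:u+45].reshape(-1,3)
    m=(w[:,2]>.145)&(w[:,2]<.175); p=w[m]
    print(n,m.sum(),np.percentile(p[:,2],[5,50,90,99]) if m.any() else np.nanmax(w[:,2]))
    (cx,cy),r=cv2.minEnclosingCircle(p[:,:2].astype(np.float32)); print(cx,cy,r,np.median(p[:,:2],0))
    t=p[p[:,2]<np.percentile(p[:,2],50)+.0015]; 
    cr=d['image'][v-40:v+25,u-35:u+35,::-1]
    cv2.imwrite(f'pics/{n}c.png',cv2.convertScaleAbs(cv2.resize(cr,None,fx=6,fy=6,interpolation=cv2.INTER_CUBIC),alpha=2.5))
    # plate
    m=(w[:,2]>.008)&(w[:,2]<.016); print(cv2.minAreaRect(w[m][:,:2].astype(np.float32)*1000))
    # obstacles higher than 0.08 within 0.2m
a=cv2.imread('pics/topc.png');b=cv2.imread('pics/scenec.png');im=np.hstack([a,b]);cv2.imwrite('pics/caps.png',cv2.resize(im,(800,int(800*im.shape[0]/im.shape[1]))))
E
```

```text
top 279 [0.14798275 0.15346875 0.15669015 0.15956523]
0.5462687015533447 0.011421240866184235 0.02151012048125267 [0.54607518 0.01130257]
((564.0792236328125, 14.908836364746094), (221.27500915527344, 216.59976196289062), 88.80744934082031)
scene 328 [0.14863611 0.15329492 0.15599737 0.15820579]
0.5509247183799744 0.010144943371415138 0.022061346098780632 [0.55273531 0.00960588]
((509.78955078125, 35.67772674560547), (165.21693420410156, 206.90170288085938), 75.37890625)
```

View pics/caps.png

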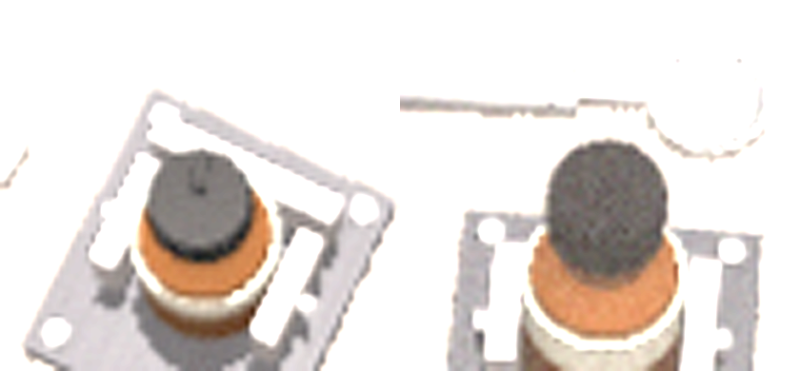

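The top view shows the cap at about (302, 230), with its bar pointing up the image (+x) from the centre. The scene view shows it at about (342, 258). I put the cap axis at about (0.547, 0.011) with its top at z ≈ 0.154.

```bash
cat >> h.py <<'E'
def rel(p):
    s=ctrl.get_state(); M=R.from_rotvec(s['tool_rot']).as_matrix()
    print('t',s['time'],'pos',s['position'].round(4),'q',s['joint_positions'].round(2),'zax',M[:,2].round(3),'yaw of x',np.degrees(np.arctan2(M[1,0],M[0,0])).round(1),'shift mm',(M.T@(np.array(p)-s['position'])*1000).round(1))
    print('F',s['ft_force'].round(1),'T',s['torque'].round(2),'grip',s['grip_force'],round(s['grip_width']*87,1))
E
python3 -c "
from h import *
rel([.547,.011,.26])
W=cloud(pickle.load(open('pics/top.pkl','rb')))
for z in (.08,.15,.2,.26): 
    p=W[(W[...,2]>z)&(W[...,0]>.3)].reshape(-1,3); h=np.unique((p[:,:2]*20).round()/20,axis=0); print(z,h.tolist())
"
```

```text
t 0.1 pos [0.2718 0.5898 0.1861] q [-1.12  0.32 -0.07  1.45  0.02  1.37 -0.06] zax [-0.001 -0.002 -1.   ] yaw of x 155.3 shift mm [-492.2 -410.7  -73.2]
F [0.9 0.7 0.5] T [ 0.   -0.02 -0.03] grip 0.0 87.0
0.08 [[0.3, -0.2], [0.3, -0.15], [0.35, -0.2], [0.35, -0.15], [0.4, -0.2], [0.5, -0.7], [0.5, -0.35], [0.5, -0.3], [0.5, 0.0], [0.5, 0.05], [0.5, 0.3], [0.5, 0.35], [0.5, 0.4], [0.5, 0.6], [0.5, 0.65], [0.5, 0.7], [0.55, -0.7], [0.55, -0.65], [0.55, -0.6], [0.55, -0.35], [0.55, -0.3], [0.55, 0.0], [0.55, 0.05], [0.55, 0.3], [0.55, 0.35], [0.55, 0.4], [0.55, 0.5], [0.55, 0.55], [0.55, 0.6], [0.55, 0.65], [0.55, 0.7], [0.6, -0.7], [0.6, -0.65], [0.6, -0.6], [0.6, -0.55], [0.6, -0.35], [0.6, -0.3], [0.6, 0.55], [0.6, 0.6], [0.6, 0.65], [0.6, 0.7], [0.65, -0.7], [0.65, -0.65], [0.65, -0.6], [0.65, -0.55], [0.65, 0.55], [0.65, 0.6], [0.65, 0.65], [0.65, 0.7], [0.65, 0.75], [0.7, -0.7], [0.7, -0.65], [0.7, -0.6], [0.7, -0.55], [0.7, 0.25], [0.7, 0.3], [0.7, 0.55], [0.7, 0.6], [0.7, 0.65], [0.7, 0.7], [0.7, 0.75], [0.75, -0.65], [0.75, -0.6], [0.75, 0.2], [0.75, 0.25], [0.75, 0.3], [0.75, 
[... 229 characters left out ...]
[0.55, -0.65], [0.55, -0.6], [0.55, -0.35], [0.55, -0.3], [0.55, -0.0], [0.55, 0.05], [0.6, -0.7], [0.6, -0.65], [0.6, -0.6], [0.6, -0.55], [0.6, 0.6], [0.6, 0.65], [0.6, 0.7], [0.65, -0.7], [0.65, -0.65], [0.65, -0.6], [0.65, -0.55], [0.65, 0.6], [0.65, 0.65], [0.65, 0.7], [0.7, -0.7], [0.7, -0.65], [0.7, -0.6], [0.7, -0.55], [0.7, 0.25], [0.7, 0.3], [0.75, -0.65], [0.75, -0.6], [0.75, 0.25], [0.75, 0.3]]
0.2 [[0.5, -0.7], [0.55, -0.7], [0.55, -0.65], [0.55, -0.6], [0.6, -0.7], [0.6, -0.65], [0.6, -0.6], [0.6, -0.55], [0.6, 0.65], [0.65, -0.7], [0.65, -0.65], [0.65, -0.6], [0.65, -0.55], [0.65, 0.65], [0.7, -0.7], [0.7, -0.65], [0.7, -0.6], [0.7, -0.55], [0.75, -0.65], [0.75, -0.6]]
0.26 []
```

```bash
python3 -m jog '[[[0,0,-50,0,0,0,87],[-40,-30,-73,0,0,0,87],[-492,-411,-73,0,0,0,87],[-492,-411,-73,0,0,0,87],[-492,-411,-73,0,0,0,87],[-492,-411,-73,0,0,0,87],[-492,-411,-73,0,0,0,87],[-492,-411,-73,0,0,0,87],[-492,-411,-73,0,0,0,87],[-492,-411,-73,0,0,0,87]]]' 60
python3 -c "
from h import *
rel([.547,.011,.26])"
```

```text
time: 1.1
position: [0.464, 0.1863, 0.2592]
tool_rot: [-0.673, -3.069, -0.0]
ft_force: [-0.1, 0.7, -0.3]
grip_width: 0.999
grip_force: 0.0
t 1.1 pos [0.464  0.1863 0.2592] q [-0.69 -0.03  0.25  1.71  0.01  1.47  0.7 ] zax [-0.  0. -1.] yaw of x 155.3 shift mm [-148.7 -124.4   -0.8]
F [-0.1  0.7 -0.3] T [ 0.06 -0.15  0.09] grip 0.0 87.0
```

```bash
python3 -m jog '[[[-149,-124,-1,0,0,-8,87],[-149,-124,-1,0,0,-16,87],[-149,-124,-1,0,0,-24,87],[-149,-124,-1,0,0,-32,87],[-149,-124,-1,0,0,-40,87],[-149,-124,-1,0,0,-48,87],[-149,-124,-1,0,0,-56,87],[-149,-124,-1,0,0,-64,87],[-149,-124,-1,0,0,-72,87],[-149,-124,-1,0,0,-80,87]]]' 60
python3 -c "
from h import *
rel([.547,.011,.122])"
```

```text
time: 2.1
position: [0.5468, 0.0133, 0.2599]
tool_rot: [1.465, -2.778, -0.001]
ft_force: [-0.3, -0.7, 0.0]
grip_width: 1.001
grip_force: 0.0
t 2.1 pos [0.5468 0.0133 0.2599] q [-0.47  0.07  0.43  1.61 -0.03  1.47  2.5 ] zax [-0.001 -0.    -1.   ] yaw of x -124.4 shift mm [  1.7  -1.6 137.9]
F [-0.3 -0.7  0. ] T [0.03 0.05 0.05] grip 0.0 87.1
```

```bash
python3 -m jog '[[[0,0,40,0,0,0,87],[0,0,80,0,0,0,87],[0,0,115,0,0,0,87],[0,0,130,0,0,0,87],[0,0,137,0,0,0,87],[0,0,137,0,0,0,87],[0,0,137,0,0,0,87]]]' 40
python3 -c "
from h import *
rel([.547,.011,.122])
d=grab('scene');W=cloud(d)
cv2.imwrite('pics/s2.png',cv2.resize(d['image'][190:330,260:430,::-1],None,fx=4,fy=4))"
```

```text
time: 2.8
position: [0.5485, 0.0134, 0.1251]
tool_rot: [-1.456, 2.781, -0.001]
ft_force: [-0.4, 0.2, 0.9]
grip_width: 1.0
grip_force: 0.0
t 2.8 pos [0.5485 0.0134 0.1251] q [-0.46  0.15  0.43  1.8  -0.06  1.2   2.52] zax [ 0.003  0.    -1.   ] yaw of x -124.7 shift mm [ 2.8 -0.2  3.1]
F [-0.4  0.2  0.9] T [ 0.08  0.03 -0.02] grip 0.0 87.0
```

View pics/s2.png

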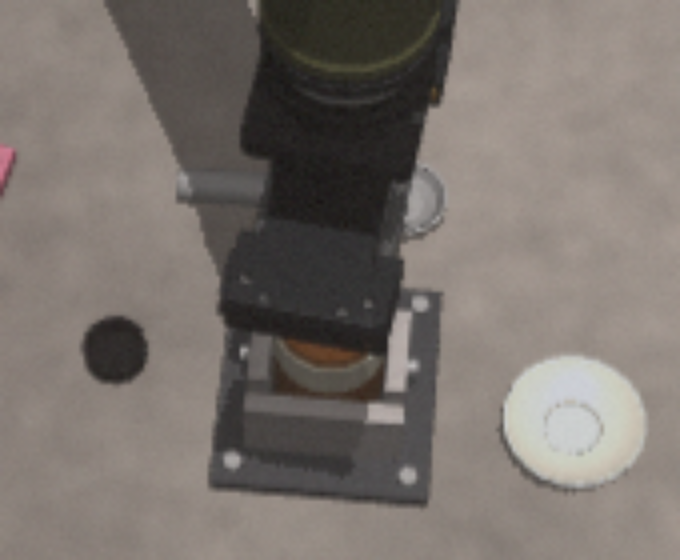

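The gripper is straddling the cap from above and the neighbouring objects are untouched. I'll correct the small x offset and close.

```bash
python3 -m jog '[[[2,0,2,0,0,0,87],[2,0,2,0,0,0,87],[2,0,2,0,0,0,60],[2,0,2,0,0,0,45],[2,0,2,0,0,0,30],[2,0,2,0,0,0,30],[2,0,2,0,0,0,30],[2,0,2,0,0,0,30],[2,0,2,0,0,0,30]]]' 40
python3 -c "
from h import *
rel([.547,.011,.122])"
```

```text
time: 3.75
position: [0.546, 0.0117, 0.1214]
tool_rot: [-1.457, 2.783, 0.0]
ft_force: [0.7, 0.2, -0.5]
grip_width: 0.447
grip_force: 0.0
t 3.75 pos [0.546  0.0117 0.1214] q [-0.46  0.15  0.43  1.81 -0.06  1.2   2.52] zax [ 0.  0. -1.] yaw of x -124.7 shift mm [ 0.  -1.3 -0.6]
F [ 0.7  0.2 -0.5] T [ 0.09  0.08 -0.01] grip 0.0 38.9
```

```bash
python3 -m jog '[[[0,0,0,0,0,0,30],[0,0,0,0,0,0,30],[0,0,0,0,0,0,30],[0,0,0,0,0,0,30]]]' 40
python3 -c "
from h import *
rel([.547,.011,.122])"
```

```text
time: 4.15
position: [0.5467, 0.0112, 0.1225]
tool_rot: [-1.456, 2.782, -0.001]
ft_force: [0.5, -2.5, 5.1]
grip_width: 0.345
grip_force: 2.4
t 4.15 pos [0.5467 0.0112 0.1225] q [-0.46  0.15  0.43  1.81 -0.06  1.2   2.52] zax [ 0.002 -0.    -1.   ] yaw of x -124.8 shift mm [ 0.  -0.3  0.5]
F [ 0.5 -2.5  5.1] T [-0.43 -0.17 -0.07] grip 2.388562560081482 30.0
```

```bash
python3 -c "
from h import *
a=grab('top')['image'][190:270,260:345,::-1];b=grab('scene')['image'][200:310,280:400,::-1]
r=lambda i:cv2.convertScaleAbs(cv2.resize(i,(400,400),interpolation=cv2.INTER_CUBIC),alpha=2)
cv2.imwrite('pics/g3.png',np.hstack([r(a),r(b)]))"
```

```text
(no output)
```

View pics/g3.png

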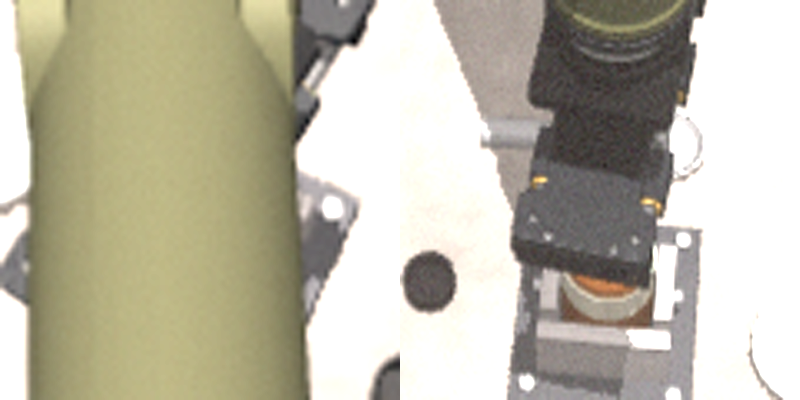

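The view is mostly blocked by the gripper, but it is clearly over the bottle. I'll probe gently to see whether it has made contact.

```bash
python3 -m jog '[[[0,0,0,0,0,0,20],[0,0,0,0,0,0,20],[0,0,0,0,0,0,20]]]' 15
python3 -c "
from h import *
rel([.547,.011,.122])"
```

```text
time: 4.55
position: [0.5479, 0.0111, 0.1228]
tool_rot: [-1.455, 2.781, -0.004]
ft_force: [2.1, -2.3, 5.0]
grip_width: 0.242
grip_force: 2.7
t 4.55 pos [0.5479 0.0111 0.1228] q [-0.46  0.15  0.43  1.81 -0.06  1.2   2.52] zax [ 0.004 -0.    -1.   ] yaw of x -124.8 shift mm [0.5 0.7 0.8]
F [ 2.1 -2.3  5. ] T [-0.56 -0.69 -0.08] grip 2.651883526036727 21.1
```

```bash
python3 -c "
from h import *
d=grab('scene');W=cloud(d);s=ctrl.get_state();M=R.from_rotvec(s['tool_rot']).as_matrix()
T=(W-s['position'])@M*1000
m=(abs(T[...,0])<110)&(abs(T[...,1])<130)
for z in range(-200,60,10):
    k=m&(T[...,2]>z)&(T[...,2]<=z+10); 
    if k.sum()>8: print(z,k.sum(),'x',np.percentile(T[k][:,0],[2,50,98]).round(),'y',np.percentile(T[k][:,1],[2,50,98]).round(),'rgb',np.median(d['image'][k],0))
W0=cloud(pickle.load(open('pics/scene.pkl','rb')))
print(W[400:440:8,150:330:40,2].round(4)); 
v,u=np.mgrid[0:480,0:640]
a=(W[...,2]>.10)&(W[...,2]<.16)&m; print(a.sum()); print(np.c_[T[a],d['image'][a]][::12].round(0).astype(int).tolist())
"
```

```text
-200 136 x [-38.  -5.  32.] y [-53. -51. -13.] rgb [34.5 32.  31. ]
-190 83 x [-23.  -1.  19.] y [-53. -52. -31.] rgb [34. 31. 30.]
-180 77 x [-23.  -2.  20.] y [-54. -52. -46.] rgb [34. 31. 30.]
-170 73 x [-23.  -2.  20.] y [-54. -52. -50.] rgb [33. 31. 30.]
-160 149 x [-31.  -8.  23.] y [-96. -53. -32.] rgb [36. 34. 33.]
-150 964 x [-37.  -4.  33.] y [-98. -77.  80.] rgb [52. 50. 50.]
-140 115 x [-38. -11.  35.] y [-97. -95.  66.] rgb [40. 37. 36.]
-130 273 x [-39. -31.  36.] y [-94. -30.  68.] rgb [48. 46. 45.]
-120 120 x [-39. -15.  36.] y [-90. -88.  77.] rgb [41. 38. 36.]
-110 49 x [-38.  -7.  34.] y [-90. -89.  78.] rgb [52. 41. 37.]
20 44 x [-22.  -2.  14.] y [-30. -26. -20.] rgb [87.  60.5 40.5]
30 78 x [-31.  -7.  20.] y [-33. -27.   8.] rgb [91.  85.  77.5]
40 62 x [-31.  -6.  23.] y [-33. -29.  -8.] rgb [85. 81. 74.]
50 134 x [-44. -12.  36.] y [-49. -30.  22.] rgb [103.  98.  95.]
[[-0.0002 -0.0009  0.0005  0.002  -0.001 ]
 [-0.002  -0.0012 -0.0031  0.0011 -0.0003]
 [ 0.0019  0.002   0.0007 -0.0005  0.001 ]
 [-0.0025 -0.0023 -0.001   0.0042 -0.0003]
 [ 0.0004 -0.0009 -0.0022  0.0016 -0.0037]]
3
[[3, -27, 21, 95, 61, 38]]
```

```bash
python3 - <<'E'
from h import *
# initial pictures overwritten; use colour pic scene1.png only: project expected points
d=pickle.load(open('pics/scene.pkl','rb'))
f=240/np.tan(np.radians(d['fov_y'])/2)
def proj(P):
    c=R.from_rotvec(np.ravel(d['rvec'])).as_matrix()@P+np.ravel(d['tvec']); x,y=c[:2]/c[2]; k=1+d['k1']*(x*x+y*y); return (f*x*k+d['cx'],f*y*k+d['cy'])
M=R.from_rotvec([-.67296,-3.06838,.0026]).as_matrix(); p=np.array([.27184,.58982,.18608])
im=cv2.resize(cv2.imread('pics/scene1.png')[0:110,460:620],None,fx=5,fy=5,interpolation=cv2.INTER_CUBIC); im=cv2.convertScaleAbs(im,alpha=1.8)
for off,c in (((0,0,0),(0,0,255)),((0,45,0),(0,255,0)),((0,-45,0),(0,255,0)),((0,45,-70),(255,0,0)),((0,-45,-70),(255,0,0)),((0,45,-105),(255,0,255)),((0,-45,-105),(255,0,255))):
    u,v=proj(p+M@(np.array(off)/1000)); print(off,u,v); cv2.circle(im,(int((u-460)*5),int(v*5)),5,c,-1)
cv2.imwrite('pics/tip.png',im)
E
```

```text
(0, 0, 0) 516.1649791939554 75.98442670004229
(0, 45, 0) 534.3130914485904 76.88103610589135
(0, -45, 0) 497.91878762657666 75.12760396164651
(0, 45, -70) 543.5338356065168 54.41454806726685
(0, -45, -70) 505.5828484132425 52.46472464809622
(0, 45, -105) 548.4153910791 42.450678392038185
(0, -45, -105) 509.64560785689935 40.3859671442423
```

View pics/tip.png

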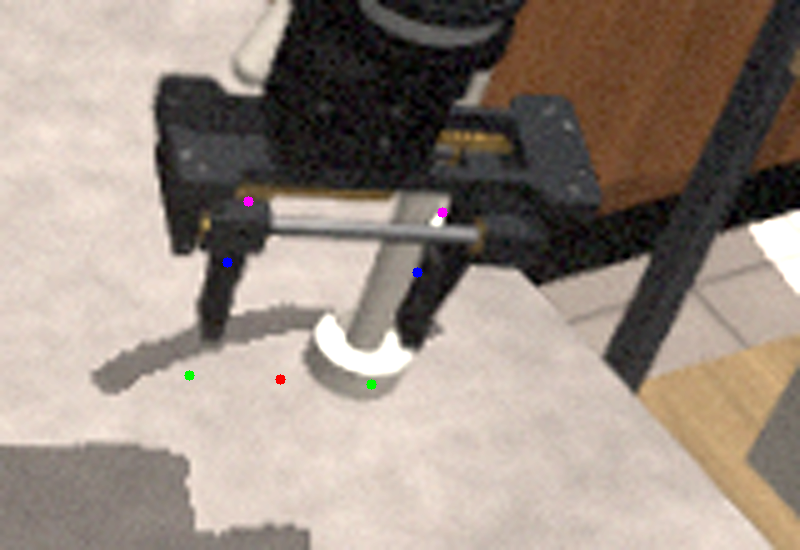

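The dots mark where the reported TCP should appear. The real fingertips, at (212,340) and (412,345) in the crop, end short of them, so the fingers probably stopped above the cap. I'll open, lift and measure the tips directly.

```bash
python3 -m jog '[[[0,0,-10,0,0,0,87],[0,0,-50,0,0,0,87],[0,0,-100,0,0,0,87],[0,0,-130,0,0,0,87],[0,0,-130,0,0,0,87],[0,0,-130,0,0,0,87]]]' 40
python3 - <<'E'
from h import *
rel([.547,.011,.122])
s=ctrl.get_state();M=R.from_rotvec(s['tool_rot']).as_matrix()
d=grab('scene');W=cloud(d);T=(W-s['position'])@M*1000
m=(abs(T[...,0])<60)&(abs(T[...,1])<110)
for z in range(-160,30,10):
    k=m&(T[...,2]>z)&(T[...,2]<=z+10)
    if k.sum()>3: print(z,k.sum(),'x',np.percentile(T[k][:,0],[2,50,98]).round(),'y',np.percentile(T[k][:,1],[2,50,98]).round())
f=240/np.tan(np.radians(d['fov_y'])/2)
im=d['image'][100:340,240:440,::-1].copy(); im=cv2.convertScaleAbs(cv2.resize(im,None,fx=2.5,fy=2.5),alpha=1.7)
for off,c in (((0,50,0),(0,255,0)),((0,-50,0),(0,255,0)),((0,0,0),(0,0,255)),((0,50,-70),(255,0,0)),((0,-50,-70),(255,0,0))):
    P=s['position']+M@(np.array(off)/1000)
    x,y,z=R.from_rotvec(np.ravel(d['rvec'])).as_matrix()@P+np.ravel(d['tvec']);x/=z;y/=z;k=1+d['k1']*(x*x+y*y)
    cv2.circle(im,(int((f*x*k+d['cx']-240)*2.5),int((f*y*k+d['cy']-100)*2.5)),4,c,-1)
cv2.imwrite('pics/tip2.png',im)
E
```

```text
time: 5.2
position: [0.5455, 0.0125, 0.2516]
tool_rot: [-1.458, 2.783, 0.002]
ft_force: [0.3, 0.3, -0.7]
grip_width: 0.696
grip_force: 0.0
t 5.2 pos [0.5455 0.0125 0.2516] q [-0.47  0.07  0.43  1.63 -0.03  1.45  2.49] zax [-0.     0.001 -1.   ] yaw of x -124.7 shift mm [  0.4  -2.2 129.6]
F [ 0.3  0.3 -0.7] T [0.11 0.07 0.01] grip 0.0 60.6
-160 179 x [-33.  -7.  23.] y [-94. -52.  20.]
-150 1217 x [-37.  -3.  33.] y [-97. -78.  79.]
-140 157 x [-38. -17.  36.] y [-97. -95.  70.]
-130 324 x [-39. -31.  35.] y [-94. -29.  76.]
-120 173 x [-39. -14.  33.] y [-90. -88.  77.]
-110 68 x [-37.  -0.  33.] y [-90. -88.  78.]
```

View pics/tip2.png

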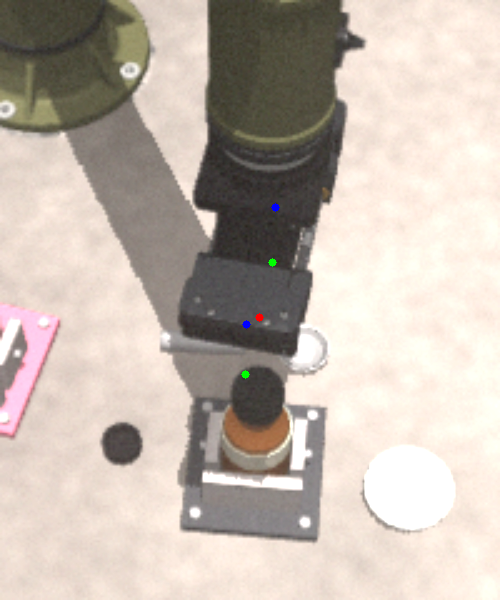

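The cap is intact. The body's lower edge sits about 102 mm behind the reported TCP, where the spec says 70 mm. Contact with the cap top (about 0.154) came at a reported z of about 0.1225. Both give real tips about 32 mm above the reported TCP, so I'll go about 32 mm deeper.

```bash
python3 -m jog '[[[0,0,0,0,0,0,87],[0,0,40,0,0,0,87],[0,0,80,0,0,0,87],[0,0,105,0,0,0,87],[0,0,115,0,0,0,87],[0,0,125,0,0,0,87],[0,0,135,0,0,0,87],[0,0,135,0,0,0,87],[0,0,135,0,0,0,87]]]' 40
python3 -c "
from h import *
rel([.547,.011,.091])"
```

```text
time: 6.15
position: [0.5465, 0.0117, 0.1171]
tool_rot: [-1.456, 2.782, -0.001]
ft_force: [-0.3, 0.5, 0.6]
grip_width: 1.003
grip_force: 0.0
t 6.15 pos [0.5465 0.0117 0.1171] q [-0.46  0.15  0.43  1.82 -0.07  1.19  2.52] zax [ 0.001  0.    -1.   ] yaw of x -124.7 shift mm [ 0.4 -0.8 26.1]
F [-0.3  0.5  0.6] T [0.16 0.04 0.02] grip 0.0 87.3
```

Clear of the cap with no contact, so I'll go down to about 0.092 and close.

```bash
python3 -m jog '[[[0,0,10,0,0,0,87],[0,0,20,0,0,0,87],[0,0,25,0,0,0,87],[0,0,25,0,0,0,60],[0,0,25,0,0,0,45],[0,0,25,0,0,0,35],[0,0,25,0,0,0,35],[0,0,25,0,0,0,35],[0,0,25,0,0,0,35],[0,0,25,0,0,0,35]]]' 40
python3 -c "
from h import *
rel([.547,.011,.091])"
```

```text
time: 7.15
position: [0.5473, 0.0109, 0.0917]
tool_rot: [-1.456, 2.782, -0.004]
ft_force: [1.1, 0.9, -3.3]
grip_width: 0.46
grip_force: 40.1
t 7.15 pos [0.5473 0.0109 0.0917] q [-0.46  0.17  0.43  1.85 -0.08  1.14  2.53] zax [ 0.003 -0.001 -1.   ] yaw of x -124.8 shift mm [0.1 0.3 0.7]
F [ 1.1  0.9 -3.3] T [ 0.4  -0.12 -0.  ] grip 40.09371469728649 40.0
```

Firm grip on the cap at 40 mm and 40 N. Now tightening clockwise, which is + about tool z.

```bash
python3 -m jog '[[[0,0,0,0,0,4,35],[0,0,0,0,0,12,35],[0,0,0,0,0,20,35],[0,0,0,0,0,28,35],[0,0,0.4,0,0,36,35],[0,0,0.5,0,0,44,35],[0,0,0.6,0,0,52,35],[0,0,0.7,0,0,60,35],[0,0,0.8,0,0,68,35],[0,0,0.9,0,0,75,35]]]' 50
python3 -c "
from h import *
rel([.547,.011,.091])"
```

```text
time: 8.15
position: [0.5472, 0.0112, 0.0908]
tool_rot: [0.546, 3.091, -0.0]
ft_force: [2.0, -1.4, -0.8]
grip_width: 0.461
grip_force: 50.0
t 8.15 pos [0.5472 0.0112 0.0908] q [-0.57  0.18  0.55  1.85 -0.11  1.13  1.24] zax [ 0.003 -0.001 -1.   ] yaw of x 159.9 shift mm [ 0.2 -0.3 -0.2]
F [ 2.  -1.4 -0.8] T [-0.21 -0.64  0.11] grip 49.987058099359274 40.1
```

```bash
python3 -m jog '[[[0,0,0,0,0,6,35],[0,0,0,0,0,12,35],[0,0,0.2,0,0,18,35],[0,0,0.3,0,0,24,35],[0,0,0.4,0,0,29,35],[0,0,0.4,0,0,33,35],[0,0,0.4,0,0,36,35],[0,0,0.5,0,0,39,35],[0,0,0.5,0,0,42,35],[0,0,0.5,0,0,45,35]]]' 50
python3 -c "
from h import *
rel([.547,.011,.091])"
```

```text
time: 9.15
position: [0.5474, 0.0113, 0.0903]
tool_rot: [1.683, 2.649, 0.002]
ft_force: [3.4, -1.6, -1.2]
grip_width: 0.455
grip_force: 50.0
t 9.15 pos [0.5474 0.0113 0.0903] q [-0.64  0.19  0.64  1.85 -0.12  1.13  0.48] zax [ 0.003 -0.001 -1.   ] yaw of x 115.1 shift mm [-0.1 -0.5 -0.7]
F [ 3.4 -1.6 -1.2] T [-0.32 -0.8   0.11] grip 49.99168532900512 39.6
```

```bash
python3 -m jog '[[[0,0,0,0,0,2,35],[0,0,0,0,0,5,35],[0,0,0.1,0,0,8,35],[0,0,0.1,0,0,11,35],[0,0,0.2,0,0,14,35],[0,0,0.2,0,0,17,35],[0,0,0.2,0,0,20,35],[0,0,0.2,0,0,23,35],[0,0,0.3,0,0,26,35],[0,0,0.3,0,0,29,35]]]' 50
python3 -c "
from h import *
rel([.547,.011,.091])"
```

```text
time: 10.15
position: [0.5475, 0.0112, 0.0901]
tool_rot: [2.293, 2.143, 0.003]
ft_force: [4.2, -1.4, -1.6]
grip_width: 0.463
grip_force: 50.0
t 10.15 pos [0.5475 0.0112 0.0901] q [-0.69  0.2   0.7   1.85 -0.14  1.13 -0.01] zax [ 0.003 -0.001 -1.   ] yaw of x 86.1 shift mm [-0.2 -0.5 -0.9]
F [ 4.2 -1.4 -1.6] T [-0.33 -0.68  0.1 ] grip 49.99188171699643 40.3
```

```bash
python3 -m jog '[[[0,0,0,0,0,2,35],[0,0,0,0,0,5,35],[0,0,0.1,0,0,8,35],[0,0,0.1,0,0,11,35],[0,0,0.2,0,0,14,35],[0,0,0.2,0,0,17,35],[0,0,0.2,0,0,20,35],[0,0,0.2,0,0,23,35],[0,0,0.3,0,0,26,35],[0,0,0.3,0,0,29,35]]]' 50
python3 -c "
from h import *
rel([.547,.011,.091])"
```

```text
time: 11.15
position: [0.5476, 0.0112, 0.0897]
tool_rot: [2.757, 1.501, 0.004]
ft_force: [3.7, -1.0, -2.2]
grip_width: 0.46
grip_force: 50.0
t 11.15 pos [0.5476 0.0112 0.0897] q [-0.75  0.21  0.76  1.86 -0.16  1.14 -0.51] zax [ 0.003 -0.001 -1.   ] yaw of x 57.1 shift mm [-0.5 -0.4 -1.3]
F [ 3.7 -1.  -2.2] T [-0.39 -0.72  0.1 ] grip 49.99180471524596 40.0
```

```bash
python3 -m jog '[[[0,0,0,0,0,2,35],[0,0,0,0,0,5,35],[0,0,0.1,0,0,8,35],[0,0,0.1,0,0,11,35],[0,0,0.2,0,0,14,35],[0,0,0.2,0,0,17,35],[0,0,0.2,0,0,20,35],[0,0,0.2,0,0,23,35],[0,0,0.3,0,0,26,35],[0,0,0.3,0,0,29,35]]]' 50
python3 -c "
from h import *
rel([.547,.011,.091])"
```

```text
time: 12.15
position: [0.5477, 0.0111, 0.0895]
tool_rot: [3.043, 0.769, 0.005]
ft_force: [4.0, -1.8, -0.3]
grip_width: 0.461
grip_force: 50.0
t 12.15 pos [0.5477 0.0111 0.0895] q [-0.81  0.22  0.83  1.86 -0.18  1.14 -0.99] zax [ 0.004 -0.002 -1.   ] yaw of x 28.4 shift mm [-0.7 -0.2 -1.5]
F [ 4.  -1.8 -0.3] T [-0.62 -0.59  0.5 ] grip 49.998710034415126 40.1
```

Torque jumped from 0.10 to 0.5 N·m, which should be the stop. A couple of degrees more to confirm.

```bash
python3 -m jog '[[[0,0,0,0,0,0.7,35],[0,0,0,0,0,1.4,35],[0,0,0,0,0,2,35],[0,0,0,0,0,2,35],[0,0,0,0,0,2,35]]]' 50
python3 -c "
from h import *
rel([.547,.011,.091])"
```

```text
time: 12.65
position: [0.5477, 0.0111, 0.0896]
tool_rot: [3.056, 0.718, 0.005]
ft_force: [4.0, -3.4, -2.8]
grip_width: 0.461
grip_force: 50.0
t 12.65 pos [0.5477 0.0111 0.0896] q [-0.81  0.22  0.83  1.86 -0.18  1.14 -1.02] zax [ 0.004 -0.002 -1.   ] yaw of x 26.4 shift mm [-0.7 -0.2 -1.5]
F [ 4.  -3.4 -2.8] T [-0.6  -0.93  1.04] grip 49.99908800236881 40.1
```

```bash
python3 -m jog '[[[0,0,0,0,0,-1,35],[0,0,0,0,0,-2,35],[0,0,0,0,0,-2,35],[0,0,0,0,0,-2,35]]]' 50
python3 -c "
from h import *
rel([.547,.011,.091])"
```

```text
time: 13.05
position: [0.5477, 0.0111, 0.0895]
tool_rot: [3.044, 0.768, 0.005]
ft_force: [5.7, -2.9, -2.0]
grip_width: 0.461
grip_force: 50.0
t 13.05 pos [0.5477 0.0111 0.0895] q [-0.81  0.22  0.83  1.86 -0.18  1.14 -0.99] zax [ 0.004 -0.001 -1.   ] yaw of x 28.3 shift mm [-0.6 -0.2 -1.5]
F [ 5.7 -2.9 -2. ] T [-0.48 -1.01  0.49] grip 49.99958583153784 40.1
```

Unloading is purely elastic at about 0.28 N·m/deg, so the cap is at 0 and it starts backing off at yaw ≈ 30.4°. The target yaw is 120.4°, which is −92° from here.

```bash
python3 -m jog '[[[0,0,0,0,0,-4,35],[0,0,0,0,0,-12,35],[0,0,-0.2,0,0,-20,35],[0,0,-0.3,0,0,-28,35],[0,0,-0.4,0,0,-36,35],[0,0,-0.5,0,0,-44,35],[0,0,-0.6,0,0,-52,35],[0,0,-0.7,0,0,-60,35],[0,0,-0.8,0,0,-68,35],[0,0,-0.8,0,0,-75,35]]]' 50
python3 -c "
from h import *
rel([.547,.011,.091])"
```

```text
time: 14.05
position: [0.5474, 0.0114, 0.0903]
tool_rot: [1.943, 2.466, 0.003]
ft_force: [3.6, -1.2, -1.0]
grip_width: 0.459
grip_force: 50.0
t 14.05 pos [0.5474 0.0114 0.0903] q [-0.66  0.19  0.66  1.85 -0.13  1.13  0.28] zax [ 0.003  0.    -1.   ] yaw of x 103.5 shift mm [-0.3 -0.5 -0.7]
F [ 3.6 -1.2 -1. ] T [-0.28 -0.93 -0.08] grip 49.997835075482726 39.9
```

```bash
python3 -m jog '[[[0,0,0,0,0,-4,35],[0,0,-0.1,0,0,-8,35],[0,0,-0.1,0,0,-12,35],[0,0,-0.2,0,0,-15,35],[0,0,-0.2,0,0,-17,35],[0,0,-0.2,0,0,-17,35],[0,0,-0.2,0,0,-17,35],[0,0,-0.2,0,0,-17,35],[0,0,-0.2,0,0,-17,35]]]' 50
python3 -c "
from h import *
rel([.547,.011,.091])"
```

```text
time: 14.95
position: [0.5473, 0.0113, 0.0905]
tool_rot: [1.565, 2.721, 0.002]
ft_force: [5.1, -1.6, -1.4]
grip_width: 0.458
grip_force: 50.0
t 14.95 pos [0.5473 0.0113 0.0905] q [-0.63  0.19  0.63  1.85 -0.12  1.13  0.56] zax [ 0.003 -0.    -1.   ] yaw of x 120.2 shift mm [-0.2 -0.4 -0.5]
F [ 5.1 -1.6 -1.4] T [-0.38 -1.15  0.01] grip 49.99960605986416 39.9
```

```bash
python3 -c "
from bench import ctrl
print(ctrl.close_job())"
```

```text
the job is handed in; nothing more can be done
None
```

I screwed the cap down to its hard stop (torque rose from 0.1 to about 1 N·m), backed it off about 90°, and handed the job in at about 15 s still gripping the cap; my first attempt to grip closed the fingers lightly (about 5 N) on the cap top, because the real fingertips sit about 32 mm above the reported tool point.

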